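# Hold the side coder at its third click

## Robot

A 6-joint arm with a two-finger parallel gripper is mounted at the origin on a cart in front of the work surface, level with it; the furniture and walls round the work are solid. World frame = base frame: x ahead of the robot, y to its left, z up, the work surface at z = 0. Lengths are in m, angles in rad, forces in N, time in s.
With the tool pointing down it reaches from about 0.35 to 1 m from the base axis. Payload 7.1 kg.
Tool frame: the origin (TCP) lies between the finger pads; the fingertips stand 22 mm ahead of it and the grasp point (between the pads) lies 3 mm ahead of it; z points along the fingers, y is the line along which they close (so a half turn about z gives the same grasp; the last joint's range is limited). The gripper opens to 85 mm and grips with 20 to 120 N. Pads are 22 mm wide; open, the fingers measure 114 mm over their backs; the gripper's body (76 mm by 85 mm) begins 54 mm behind the grasp point. The pads swing forward as they close: fully open they stand 13 mm farther back than shut.
Start: joints at [1.25, 0.423, 1.63, -0, 1.089, -0.019], TCP at [0.186, 0.597, 0.253] pointing down, gripper open.
Joint ranges: [-3, 3], [-0.9, 2.11], [0.09, 2.58], [-1.31, 4.45], [0.11, 2.69], [-2.54, 2.54]. Speed limits (rad/s): [2.39, 2.39, 3.01, 3.14, 3.14, 3.14].

## Interface

Orientations are given as a rotation vector (axis times angle).
In Python, from rig import manip gives the robot as it stands. The module is installed in compiled form; this text tells all that it offers. Calls block until the motion is done:
- manip.move_to(position, orientation): joint-space move of the TCP to a pose.
- manip.servo_line(position, orientation=None, rate=0.15): straight line of the TCP; orientation=None keeps the orientation; rate is the mean speed in m/s.
- manip.set_joints(angles): joint-space move.
- manip.command_gripper(opening, f_grip=None): finger opening in m; f_grip is the grip in N (None keeps the last); returns when the fingers have stopped.
- manip.hold(seconds).
- manip.solve_ik(position, orientation): joint angles nearest the present ones, or None.
- manip.camera(name): name is "scene" or "top" or "wrist"; returns a dict with "image" (400x640x3 uint8, red, green, blue), "fx", "fy", "cx", "cy" (pixels), "cam_to_world" (4x4, takes a point from camera to world coordinates); the wrist camera has in their place "mount" (4x4, takes a point from camera to tool coordinates, whose origin is the TCP and whose axes are the flange's). Camera axes: x right, y down, z forward; pixel columns grow to the right and rows downward; lengths in m; the calibration is good to about 2 mm. A picture is of the moment at which its call begins: read the wrist's pose just before it. There is no depth.
A pose or a line that the arm cannot do raises manip.IKError and nothing moves.
- manip.sign_off(): hands the job in; it is judged then, once.
Readings, each from a call of its own:
- manip.get_time(): time.
- manip.get_joint_positions(): joint angles.
- manip.get_joint_vel(): joint speeds.
- manip.get_tau(): joint torques, N m.
- manip.get_position(): TCP position.
- manip.get_ee_rot(): TCP orientation.
- manip.get_contact_force(): force on the tool from outside, world axes, zero at the start.
- manip.get_torque(): the same for the moment, N m.
- manip.get_width(): finger opening in m.
- manip.get_grip_force(): force on a finger pad.
Only numpy, scipy, OpenCV 4.12 (cv2) and the standard library are available. Lean on these libraries where they do the work, as an engineer would, in place of code of your own. Each camera call takes 0.05 s, during which the arm holds its last target. There are 200 camera calls.

## Task

Push the cardboard sample carton square and flush into the inner corner of the low metal fence of the side coder, its long side against the long wall with the print window. Then turn the spring-return dial on the grey control box clockwise past its first two clicks to the third one (the orange mark) and keep holding it there, for it springs back when let go: finish while holding the dial at the third click, the carton still flush in the corner. Leave the red-lidded cup, the green spool, the tape roll and the red peg where they are.

Things in the scene. Friction and masses are not known exactly. Their poses are not given: they have to be found in the camera images.
- carton: closed loose cardboard carton with a yellow tape strip along its top, 60 mm (its own x) by 100 mm (its own y) by 56 mm high, about 0.2 kg, standing on the bench; origin at the centre of its underside, z up
- fence_corner (a point): inner corner of the fence, on the bench surface (z = 0). The long wall's inner face is the plane x = 0 of this frame, running 170 mm from the corner towards -y; the short wall's is y = 0, running 90 mm towards -x. Flush in the corner, the carton's centre is at x = -30 mm, y = -50 mm here, its x axis parallel to this x axis (a half turn makes no difference)
- control_box: fixed grey box 104 x 116 mm, top 55 mm above the bench, black plate on top with marks round the dial: three white (rest, first, second click), one larger orange (third). Origin at the centre of its underside; seen from above the rest mark lies 30 degrees anticlockwise of its x axis, the orange mark 30 degrees clockwise
- dial_grip (a point): point on the dial's upright turning axis, 86 mm above the bench, at the height to grip. The frame turns with the dial: x is the direction of the white pointer line on the grip bar, z up. The grip bar is a flat upright bar 50 mm long (along x), 13 mm thick (along y), from 61 to 97 mm above the bench, on a round skirt 58 mm wide whose top is 63 mm above the bench
- dial (a joint): angle of the dial, rad: 0 at rest, growing clockwise seen from above; clicks at 0.349, 0.698 and 1.047 (third, orange mark), hard stop at 1.40. A spring turns it back with 0.07 N m at rest, 0.18 N m at the third click; the clicks add a ripple of 0.05 N m; it never stays where it is let go
- red_cup: white sample cup with a red lid, 64 mm wide, 58 mm high, bystander; origin at the centre of its underside
- spool: green spool with black flanges, 61 mm wide, 40 mm high, bystander; origin at the centre of its underside
- tape: roll of tape lying flat, beige, 90 mm wide, 48 mm high, bystander; origin at the centre of its underside
- red_peg: red bag peg, 21 x 71 x 10 mm, lying flat, bystander; origin at the centre of its underside
- fence: side coder: fixed L-shaped aluminium fence, same frame as fence_corner. Walls 26 mm high, 12 mm thick, outside the corner; the long wall has a black print window, and behind it a blue print head, 26 mm high, reaches 64 mm past the wall face. At the start the carton is on the open side, 30 to 80 mm (x) and 20 to 70 mm (y) short of its flush place, turned up to 0.45 rad
Not all that is in view belongs to the job. There is more than one size of the carton; the one meant has the size given above.

How it is judged:
By the outcome, as a careful person would: the job done as asked, in the order asked, and still so for the second after the job is handed in, while the arm keeps its last pose, push and grip.
It also fails if it takes over 72 s, if anything falls off the work surface, if the arm or the gripper's body presses on something with over 40 N, if the wrist force passes 120 N, or if a joint passes its speed limit or range.

## Working session

There is one attempt and no reset: what is moved stays moved. The work goes in short steps, each a Python script; the robot and the scene stay as the last script left them, time stands still between calls to the robot, and variables do not carry over. Pictures are saved under pics/ and viewed, at most 10 in all, crops included, and the job is handed in when it is done.

```bash
mkdir -p pics; python3 - <<'E'
from rig import manip
import cv2,numpy as np
for n in("top","scene"):
    c=manip.camera(n);cv2.imwrite(f"pics/{n}0.png",c["image"][:,:,::-1])
    print(n,c["fx"],c["fy"],c["cx"],c["cy"],np.round(c["cam_to_world"],4).tolist())
print(manip.get_time(),manip.get_ee_rot(),manip.get_position())
E
```

```text
top 404.4344454099116 404.4344454099116 323.8893633156319 201.23889494660511 [[-0.025, -0.9986, 0.0477, 0.4696], [-0.9994, 0.026, 0.0217, -0.0627], [-0.0229, -0.0471, -0.9986, 1.2941], [0.0, 0.0, 0.0, 1.0]]
scene 384.85853260313354 384.85853260313354 317.388263178695 196.54392599474644 [[0.5153, -0.5356, 0.6691, -0.1268], [-0.8569, -0.3349, 0.3918, -0.4338], [0.0142, -0.7752, -0.6315, 0.7088], [0.0, 0.0, 0.0, 1.0]]
0.1 [-4.72257691e-01 -3.10564560e+00  2.13275432e-03] [0.18559664 0.59633232 0.25261889]
```

View pics/top0.png

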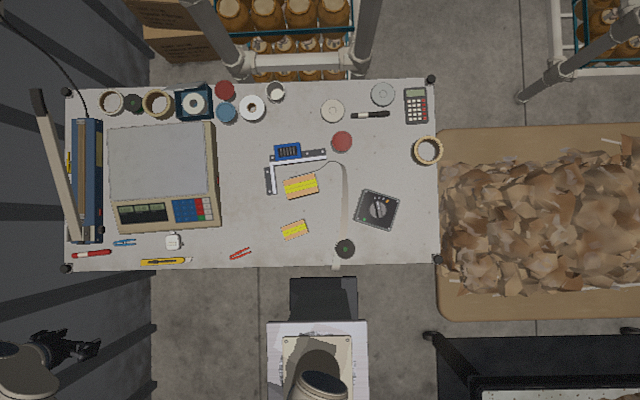

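View pics/scene0.png

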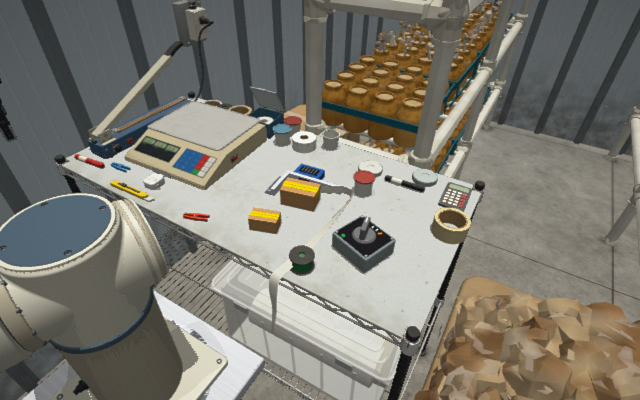

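```bash
python3 - <<'E'
import cv2
i=cv2.imread("pics/top0.png")[135:255,255:405]
cv2.imwrite("pics/crop.png",cv2.resize(i,None,fx=5,fy=5,interpolation=cv2.INTER_CUBIC))
E
```

```text
(no output)
```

View pics/crop.png

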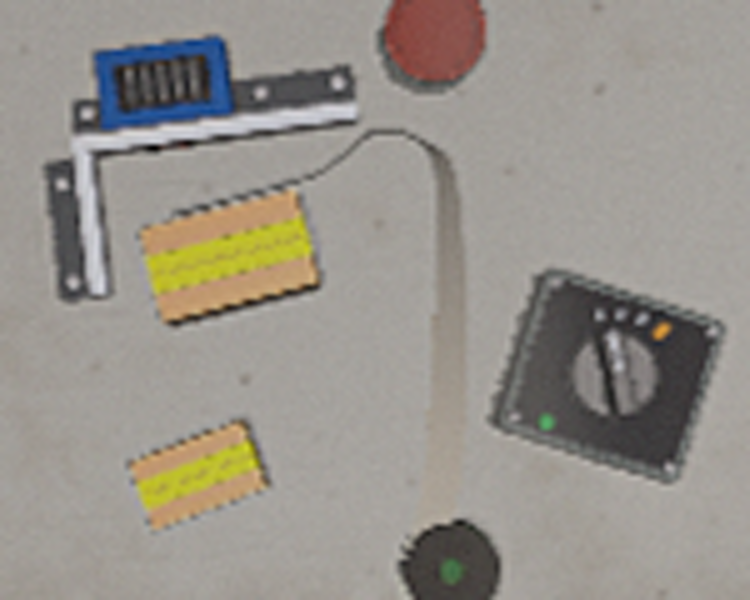

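The cartons are the large one at (300,186) and the small one at (294,230). The large one measures about 32 x 20 px at roughly 3.1 mm/px, which is 100 x 60 mm, so it is the carton meant. The crop confirms it. The fence corner is at about (274,165), the dial axis at about (378,210), the red cup at (342,141) and the spool at (345,249).

```bash
cat >h.py <<'E'
from rig import manip
import cv2,numpy as np
from scipy.spatial.transform import Rotation as Ro
def down(yaw): return (Ro.from_euler('z',yaw)*Ro.from_euler('x',np.pi)).as_rotvec()  # yaw = angle of tool x
def ray(c,T,uv,z):
    d=T[:3,:3]@np.array([(uv[0]-c["cx"])/c["fx"],(uv[1]-c["cy"])/c["fy"],1]);o=T[:3,3]
    return o+d*(z-o[2])/d[2]
def wrist(name):
    p=manip.get_position();r=manip.get_ee_rot();c=manip.camera("wrist")
    T=np.eye(4);T[:3,:3]=Ro.from_rotvec(r).as_matrix();T[:3,3]=p
    T=T@c["mount"];cv2.imwrite(f"pics/{name}.png",c["image"][:,:,::-1])
    np.savez(f"pics/{name}.npz",T=T,**{k:c[k] for k in("fx","fy","cx","cy")});return c,T
E
python3 - <<'E'
from h import *
c=manip.camera("top")
def P(pts,z): return np.array([ray(c,c["cam_to_world"],(255+(u+.5)/5-.5,135+(v+.5)/5-.5),z)[:2] for u,v in pts])
print("carton",P([(140,230),(297,190),(320,288),(170,323)],.056).round(4).tolist())
print("fence",P([(97,153),(357,120),(108,295)],.026).round(4).tolist())
print("dial",P([(616,375)],.063),"marks",P([(600,315),(662,330)],.056).tolist(),"box",P([(540,272),(722,325),(672,480),(497,425)],.055).round(4).tolist())
print(c["cam_to_world"][:3,3])
d=P([(616,375)],.063)[0];k=P([(97,153)],.026)[0];m=(d+k)/2
manip.move_to([m[0]-.02,m[1],.36],down(np.pi/2))
c,T=wrist("w1");print(manip.get_joint_positions(),manip.get_time(),c["mount"].round(3).tolist())
E
```

```text
carton [[0.5956, 0.0898], [0.6177, -0.0075], [0.5569, -0.0202], [0.5378, 0.0725]]
fence [[0.6483, 0.1198], [0.6646, -0.0451], [0.5581, 0.1145]]
dial [[ 0.49866633 -0.19894688]] marks [[0.5357655366031704, -0.19111277347564923], [0.525599068388553, -0.2285977666676052]] box [[0.5632, -0.1554], [0.5277, -0.2654], [0.434, -0.2318], [0.4702, -0.1264]]
[ 0.46958651 -0.06266204  1.29411026]
[-9.15997641e-02  2.10953355e-01  1.67542409e+00  1.06028723e-04
  1.25550215e+00 -9.28416401e-02] 2.825 [[0.002, -0.947, -0.32, 0.082], [1.0, 0.002, -0.0, -0.0], [0.001, -0.32, 0.947, -0.121], [0.0, 0.0, 0.0, 1.0]]
```

View pics/w1.png

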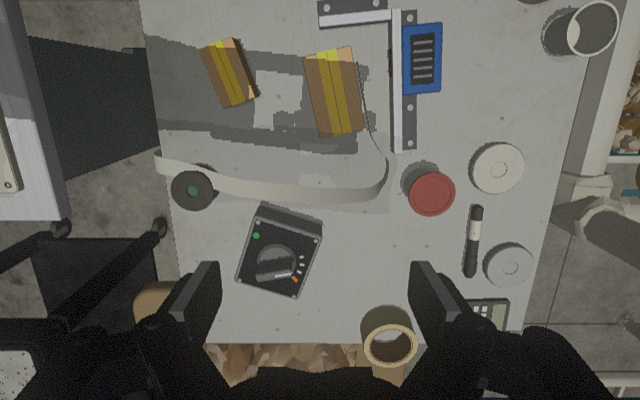

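The wrist view shows the large carton at (335,92), the fence inner corner at about (393,22), the box at (278,250) and the dial at (278,265). A paper band runs from the spool to behind the carton. I'll enlarge this view to get precise corners.

```bash
python3 - <<'E'
import cv2,numpy as np
i=cv2.imread("pics/w1.png");r=lambda a:cv2.resize(a,None,fx=4,fy=4,interpolation=cv2.INTER_CUBIC)
o=np.zeros((600,800,3),np.uint8);o[:600,:480]=r(i[0:150,295:415]);o[:408,480:]=np.clip(r(i[200:302,237:317])*1.5,0,255)
cv2.imwrite("pics/crop2.png",o)
E
```

```text
(no output)
```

View pics/crop2.png

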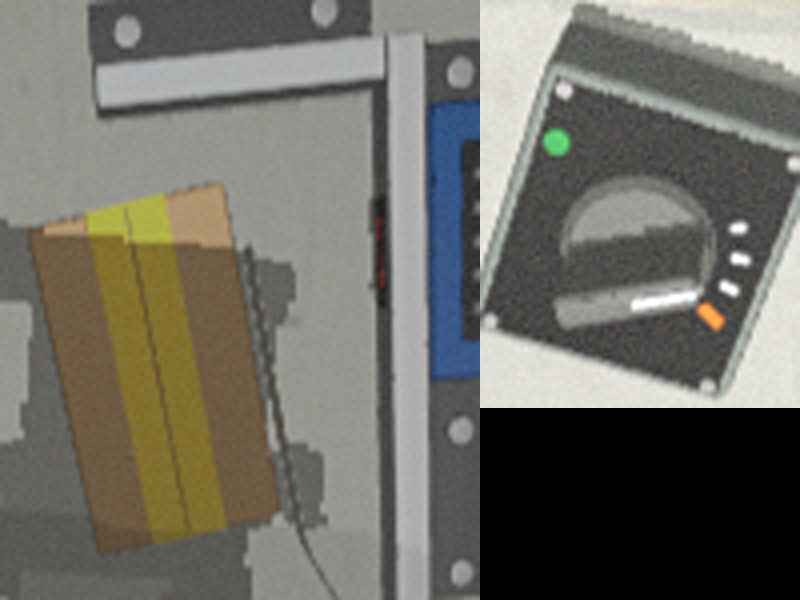

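```bash
python3 - <<'E'
from h import *
c=dict(np.load("pics/w1.npz"));T=c["T"]
L=lambda pts,z,ox=295,oy=0,sx=0: np.array([ray(c,T,(ox+(u-sx+.5)/4-.5,oy+(v+.5)/4-.5),z)[:2] for u,v in pts])
D=lambda pts,z:L(pts,z,237,200,480)
ca=L([(220,183),(280,512),(100,553),(32,232)],.056);print("carton",ca.round(4).tolist(),ca.mean(0),np.linalg.norm(np.diff(ca,axis=0),axis=1))
a=ca[1]-ca[0]+ca[2]-ca[3];print("yaw of -y dir",np.arctan2(*a[::-1])+np.pi/2)
f=L([(387,78),(98,107),(397,590)],.026);print("fence",f.round(4).tolist(),[np.arctan2(*(f[0]-f[1])[::-1]),np.arctan2(*(f[0]-f[2])[::-1])-np.pi/2],np.linalg.norm(f[0]-f[1]))
b=D([(560,70),(800,150),(718,393),(483,318)],.055);print("box",b.round(4).tolist(),b.mean(0),np.linalg.norm(np.diff(b,axis=0),axis=1))
print("bar",D([(555,300),(695,278),(700,298),(565,328)],.097).round(4).tolist(),D([(628,302)],.097))
m=D([(738,229),(740,259),(730,289),(711,316)],.056);ctr=b.mean(0)
print("marks",m.round(4).tolist())
e=D([(557,312),(699,290)],.097);print("ptr",np.arctan2(*(e[1]-e[0])[::-1]),np.linalg.norm(e[1]-e[0]),e.mean(0))
print([np.arctan2(*(q-e.mean(0))[::-1]) for q in m])
E
```

```text
carton [[0.5943, 0.0897], [0.6171, -0.0062], [0.5597, -0.0194], [0.5385, 0.0761]] [0.5773824  0.03506138] [0.09852031 0.05889283 0.09783061]
yaw of -y dir 0.22553696698907477
fence [[0.6478, 0.1228], [0.5583, 0.1144], [0.6637, -0.0363]] [np.float64(0.09294604980725671), np.float64(0.0999254818414701)] 0.08980213159532947
box [[0.4723, -0.1304], [0.5566, -0.1609], [0.5257, -0.2635], [0.438, -0.2308]] [ 0.49813477 -0.19640886] [0.08965057 0.10714693 0.09357807]
bar [[0.4741, -0.1966], [0.5214, -0.188], [0.5229, -0.1957], [0.4769, -0.2075]] [[ 0.49866733 -0.19731105]]
marks [[0.5341, -0.1923], [0.5347, -0.2047], [0.5309, -0.2173], [0.5236, -0.2289]]
ptr 0.1787719460022978 0.04886781295918017 [ 0.49860545 -0.19693854]
[np.float64(0.13043491873519977), np.float64(-0.2117663866223207), np.float64(-0.563793914382589), np.float64(-0.9066813681807566)]
```

```bash
python3 - <<'E'
from h import *
c=np.array([.5775,.035]);g=np.array([.6229,.0693]);F=.096
ex=np.array([np.cos(F),np.sin(F)]);ey=np.array([-ex[1],ex[0]])
manip.command_gripper(.085,20)
manip.move_to([*c,.13],down(.226+np.pi/2))
manip.servo_line([*c,.052]);f0=manip.get_contact_force()
manip.command_gripper(.05,20)
print("w",manip.get_width(),manip.get_grip_force(),manip.get_contact_force()-f0,manip.get_time())
s=g-.008*ex-.005*ey
manip.servo_line([*s,.052],down(F+np.pi/2),rate=.06)
f0=manip.get_contact_force();p=s
for d,n in((ex,14),(ey,12)):
    for k in range(n):
        p=p+.001*d;manip.servo_line([*p,.052],rate=.02)
        f=-(manip.get_contact_force()-f0)[:2]
        if f@d>6:break
    print(k,f@ex,f@ey,p,"rel",[(p-g)@ex,(p-g)@ey])
w=manip.get_width();manip.command_gripper(.085);manip.servo_line([*p,.16],rate=.2)
print(w,manip.get_time())
manip.move_to([.56,-.03,.33],down(np.pi/2));wrist("w2");print(manip.get_time())
i=cv2.imread("pics/w2.png");cv2.imwrite("pics/w2c.png",i)
E
```

```text
w 0.059607812473258616 22.847646474838257 [-1.43418047 -0.01021003  7.0840041 ] 5.025
2 8.603067038069275 -0.6899823804373878 [0.61840229 0.06384376] rel [np.float64(-0.005000000000000128), np.float64(-0.004999999999999994)]
7 -5.4188101093402095 9.37798033634222 [0.61763546 0.07180692] rel [np.float64(-0.004999999999999906), np.float64(0.0030000000000000144)]
0.05935232446094571 9.7833
10.675
```

View pics/w2.png

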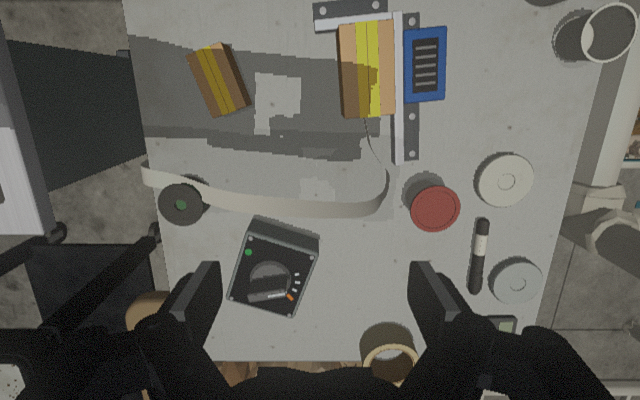

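The carton is in the corner and near flush, spanning (340–395, 22–118). The bystanders haven't moved. Next I'll square it with guarded pushes using closed fingers.

```bash
python3 - <<'E'
from h import *
g=np.array([.6229,.0693]);F=.096
ex=np.array([np.cos(F),np.sin(F)]);ey=np.array([-ex[1],ex[0]])
manip.command_gripper(0.0,20)
R=down(F+np.pi/2);Z=.036
def push(d,s,n=30,lim=12):
    s=np.array(s);manip.move_to([*s,.12],R);manip.servo_line([*s,Z],rate=.2);f0=manip.get_contact_force();p=s;h=[]
    for k in range(n):
        p=p+.0015*d;manip.servo_line([*p,Z],rate=.03)
        f=-(manip.get_contact_force()-f0);h.append(round(float(f[:2]@d),1))
        if h[-1]>lim:break
    print(h,"TCP rel",(p-g)@ex,(p-g)@ey,f.round(1));
    q=p-.012*d;manip.servo_line([*q,Z],rate=.1);manip.servo_line([*q,.12],rate=.25)
push(ex,g-.062*ex)
push(ey,g-.078*ey)
push(ex,g-.058*ex)
print(manip.get_time())
manip.move_to([.56,-.03,.33],down(np.pi/2));wrist("w3");print(manip.get_time())
i=cv2.imread("pics/w3.png")[0:150,305:455];cv2.imwrite("pics/w3c.png",cv2.resize(i,None,fx=4,fy=4,interpolation=cv2.INTER_CUBIC))
E
```

```text
[0.5, 1.0, -0.0, 0.7, 2.0, 1.0, 1.7, 6.0, 10.9, 15.1] TCP rel -0.047000000000000305 2.862293735361732e-17 [ 15.1   1.2 -12.7]
[0.5, -0.7, -0.2, -0.4, -0.2, 0.6, -0.7, 0.6, -0.8, 0.0, 4.7, 9.2, 15.8] TCP rel 5.030698080332741e-16 -0.05850000000000004 [ 2.1 16.  -4.3]
[0.4, 0.2, -0.8, -0.1, 4.3, 9.4, 14.5] TCP rel -0.0475000000000003 2.688821387764051e-17 [ 14.4   1.2 -10.5]
24.7417
25.7083
```

View pics/w3c.png

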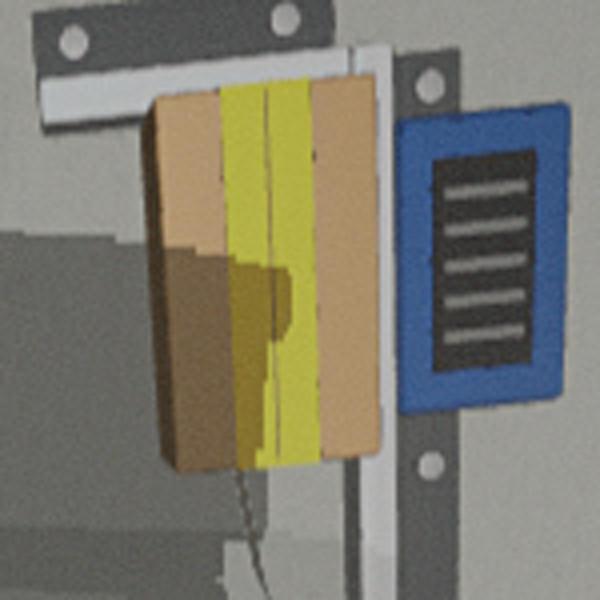

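```bash
python3 - <<'E'
from h import *
c=dict(np.load("pics/w3.npz"));T=c["T"]
L=lambda pts,z: np.array([ray(c,T,(305+(u+.5)/4-.5,(v+.5)/4-.5),z)[:2] for u,v in pts])
ca=L([(375,75),(381,455),(177,470),(155,98)],.056);f=L([(362,590),(40,125),(393,45),(397,590)],.026)
print(ca.round(4),ca.mean(0));an=lambda v:np.arctan2(v[1],v[0])
print("carton yaw",an(ca[0]-ca[1])-np.pi/2,an(ca[3]-ca[2])-np.pi/2,an(ca[0]-ca[3]),an(ca[1]-ca[2]))
print(f.round(4),"outer long",an(f[2]-f[3])-np.pi/2)
d=np.array([.4985,-.197])
for y in(.16,.16-1.047,.16-1.2):
    for z in (.091,.16):
        q=manip.solve_ik([*d,z],down(y)),manip.solve_ik([*d,z],down(y+np.pi));print(y,z,[None if a is None else a.round(2) for a in q])
E
```

```text
[[0.6473 0.1219]
 [0.6574 0.0233]
 [0.5982 0.0188]
 [0.5888 0.1163]] [0.62290167 0.07005198]
carton yaw 0.10146280242434913 0.09618039232579956 0.09529468571528768 0.07447582920505183
[[ 0.6623 -0.0215]
 [ 0.5577  0.114 ]
 [ 0.6585  0.1348]
 [ 0.6736 -0.0214]] outer long 0.09647771587362586
0.16 0.091 [array([-0.4 ,  0.54,  1.92,  0.  ,  0.68,  1.01]), array([-0.4 ,  0.54,  1.92,  0.  ,  0.68, -2.13])]
0.16 0.16 [array([-0.4 ,  0.43,  1.89,  0.  ,  0.82,  1.01]), array([-0.4 ,  0.43,  1.89,  0.  ,  0.82, -2.13])]
-0.8869999999999999 0.091 [array([-0.4 ,  0.54,  1.92, -0.  ,  0.68,  2.06]), array([-0.4 ,  0.54,  1.92,  0.  ,  0.68, -1.08])]
-0.8869999999999999 0.16 [array([-0.4 ,  0.43,  1.89, -0.  ,  0.82,  2.06]), array([-0.4 ,  0.43,  1.89,  0.  ,  0.82, -1.08])]
-1.04 0.091 [array([-0.4 ,  0.54,  1.92, -0.  ,  0.68,  2.21]), array([-0.4 ,  0.54,  1.92,  0.  ,  0.68, -0.93])]
-1.04 0.16 [array([-0.4 ,  0.43,  1.89, -0.  ,  0.82,  2.21]), array([-0.4 ,  0.43,  1.89,  0.  ,  0.82, -0.93])]
```

The carton is flush: its centre is within 1 mm of the target and its yaw is 0.097 against the fence's 0.096. Next is the dial.

```bash
python3 - <<'E'
from h import *
d=np.array([.4985,-.197]);y0=.17
manip.command_gripper(.05,20)
manip.move_to([*d,.17],down(y0))
manip.servo_line([*d,.091],rate=.12);f0=manip.get_contact_force();m0=manip.get_torque()
manip.command_gripper(0.0,70)
print("w",manip.get_width(),manip.get_grip_force(),(manip.get_contact_force()-f0).round(1),manip.get_torque()-m0,manip.get_time())
for a in np.arange(.0873,1.05,.0873):
    manip.move_to([*d,.091],down(y0-a));r=Ro.from_rotvec(manip.get_ee_rot()).as_matrix()
    print(round(a,3),np.arctan2(r[1,0],r[0,0]).round(3),(manip.get_torque()-m0).round(3),(manip.get_contact_force()-f0).round(1))
print(manip.get_time(),manip.get_width());wrist("w4")
c=manip.camera("top");cv2.imwrite("pics/t4.png",c["image"][:,:,::-1])
E
```

```text
w 0.012154036409128016 69.89863514900208 [-1.1 -2.5  6.3] [-0.46515958  0.26989097  0.09819405] 28.4833
0.087 0.083 [-0.639  0.31   0.063] [-1.3 -3.3  5.5]
0.175 -0.005 [-0.653  0.292  0.006] [-1.1 -3.   6.4]
0.262 -0.092 [-0.838  0.32  -0.014] [-1.8 -4.6  5.3]
0.349 -0.179 [-0.93   0.358  0.105] [-2.3 -4.1  5.4]
0.436 -0.266 [-1.004  0.397  0.175] [-2.  -6.5  5.2]
0.524 -0.354 [-1.093  0.412  0.064] [-2.8 -6.4  5.6]
0.611 -0.441 [-1.221  0.475  0.06 ] [-2.1 -6.6  5.5]
0.698 -0.528 [-1.327  0.523  0.125] [-2.6 -7.5  5. ]
0.786 -0.615 [-1.384  0.526  0.166] [-3.2 -8.6  4.9]
0.873 -0.703 [-1.484  0.606  0.125] [-4.  -8.4  5.4]
0.96 -0.79 [-1.568  0.655  0.091] [-4.5 -9.   5.6]
1.048 -0.877 [-1.674  0.674  0.121] [-4.  -8.5  5.8]
31.4833 0.011828735763560073
```

View pics/w4.png

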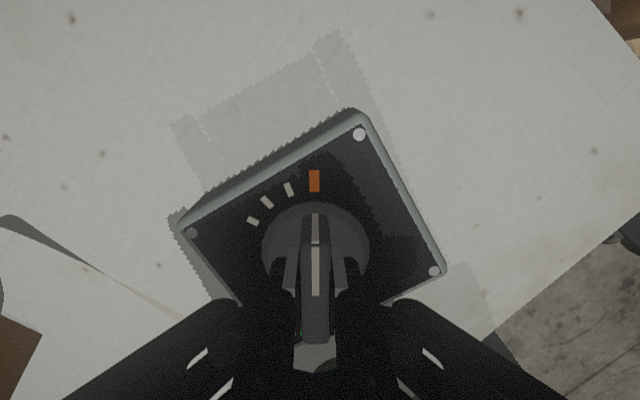

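The pointer line (316,290)→(315,218) aims at the orange mark (314,181). The torque ripple has the same phase at 0.349, 0.698 and 1.048. One numerical check of the angle, plus a look at the carton from the top camera.

```bash
python3 - <<'E'
from h import *
c=dict(np.load("pics/w4.npz"));T=c["T"];an=lambda v:np.arctan2(v[1],v[0])
p=[ray(c,T,u,.097)[:2] for u in((316,292),(315.5,218))];print("ptr",an(p[1]-p[0]),p)
m=[ray(c,T,u,.056)[:2] for u in((252,221.5),(267,202.5),(289,189),(314,181))]
for ctr in ([.4985,-.197],[.498,-.1964]): print([an(q-ctr).round(3) for q in m])
A=np.array([[2*q[0],2*q[1],1] for q in m]);s=np.linalg.lstsq(A,[q@q for q in m],rcond=None)[0];print("ctr fit",s[:2])
b=[ray(c,T,u,.055)[:2] for u in((191,233),(360,134),(434,271))];print("screws",[an(b[1]-b[0])-np.pi/2,an(b[2]-b[1]),an(b[1]-b[0])],b)
i=cv2.imread("pics/t4.png")[120:260,225:415];cv2.imwrite("pics/t4c.png",cv2.resize(i,None,fx=4,fy=4,interpolation=cv2.INTER_CUBIC))
E
```

```text
ptr -0.8677149154300414 [array([ 0.49904319, -0.20061387]), array([ 0.52046226, -0.22588504])]
[np.float64(0.183), np.float64(-0.19), np.float64(-0.56), np.float64(-0.902)]
[np.float64(0.165), np.float64(-0.203), np.float64(-0.566), np.float64(-0.902)]
ctr fit [ 0.48834835 -0.19757111]
screws [np.float64(-3.479408962954005), np.float64(2.799255109714546), np.float64(-1.908612636159108)] [array([ 0.55438639, -0.16404564]), array([ 0.52077039, -0.25974087]), array([ 0.43879822, -0.23052853])]
```

View pics/t4c.png

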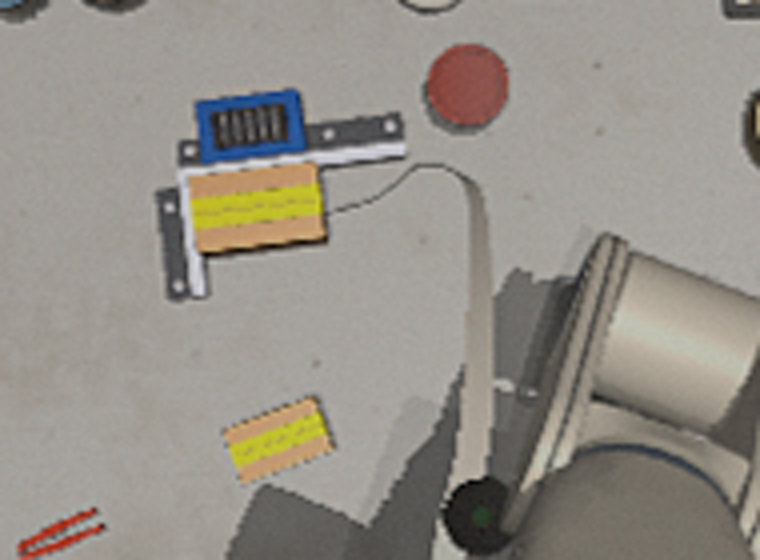

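The box yaw from its screws is -0.34, which puts the orange mark at -0.864. The pointer is at -0.87, so the dial is on the third click. The carton is flush at crop (257,210), and the cup and spool are where they were.

```bash
python3 -c "
from rig import manip
manip.hold(0.3);print(manip.get_width(),manip.get_grip_force(),manip.get_time());print(manip.sign_off())"
```

```text
0.01210670416794102 69.95561599731445 31.8833
the job is handed in; nothing more can be done
None
```

I handed the job in at 31.9 s with the carton flush in the fence corner (within about 1 mm by the wrist camera) and the gripper holding the dial at the third click (orange mark, within about 0.03 rad); the cup, spool and peg look unmoved, and I never went near the tape roll.

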